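# Close up the coffee corner with the fingertips

## Robot

A 6-joint arm with a two-finger parallel gripper is mounted at the origin on the work surface. World frame = base frame: x ahead of the robot, y to its left, z up, the work surface at z = 0. Lengths are in mm, angles in rad, forces in N, time in s.
With the tool pointing down it reaches from about 275 to 725 mm from the base axis. Payload 15.9 kg.
Tool frame: the origin (TCP) lies at the very end of the fingers, on their centre line; the grasp point (between the pads) lies 19 mm behind it; z points along the fingers, y is the line along which they close (so a half turn about z gives the same grasp; the last joint's range is limited). The gripper opens to 85 mm and grips with 20 to 120 N. Pads are 22 mm wide; open, the fingers measure 114 mm over their backs; the gripper's body (76 mm by 85 mm) begins 54 mm behind the grasp point. The pads swing forward as they close: fully open they stand 13 mm farther back than shut.
Start: joints at [1.348, 0.213, -0.034, 1.323, 0, 1.571], TCP at [110.476, 487.627, 231.306] pointing down, gripper open.
Joint ranges: [-2.98, 2.98], [-0.74, 1.72], [-1.14, 1.35], [-2.1, 2.04], [-1.57, 1.44], [-3.14, 3.14]. Speed limits (rad/s): [1.89, 1.89, 2.39, 2.57, 3.14, 3.14].

## Interface

Orientations are given as a unit quaternion [w, x, y, z].
In Python, from station import manip, viewer, ticket gives the robot as it stands.
- The arm moves only by the tool arm_command, never from a script. Its argument "series" is a list that holds one entry, the list of rows, each a list of 6 numbers: the shift along the world's x, y, z in cm, then the turn, a rotation vector about the world's x, y, z in rad. A call has 1 to 20 rows; each row is the pose to reach, as a shift and turn from the pose commanded when the call began; what a row does not reach only later rows make up. A row lasts 1/8 s, in which the tool goes at most 62.5 mm and 10.7 degrees, less where a joint would pass 70% of its speed; a pose out of reach is approached as far as the arm can. A call with a gripper value outside its range is refused whole. "fingers" is the closure, from 0 (fully open) to 1 (shut), set as the call begins (left out, the last holds). The fingers move at their own pace and stop on an object; "grip_force" is the grip in N (left out, the last holds). Time passes only in rows, so rows that repeat a pose let the fingers close. It gives the time, the measured TCP pose, the force, the opening and the grip force at its end, in the units of the state.
- manip.get_obs(): the state, without advancing time (a new reading comes with each control period).
- viewer.capture(name): name is "side" or "top" or "wrist"; returns a dict with "pixels" (384x512x3 uint8, red, green, blue), "fx", "fy", "cx", "cy" (pixels), "origin" and "rotation" of the camera in the world; the wrist camera has in their place "tool_from_camera" (4x4, takes a point from camera to tool coordinates, whose origin is the TCP and whose axes are the flange's). Camera axes: x right, y up, looking along -z (the intrinsics and any distortion apply to the point x, -y, -z); pixel columns grow to the right and rows downward; lengths in mm; the calibration is good to about 2 mm. A picture is of the moment at which its call begins: read the wrist's pose just before it. There is no depth.
- ticket.sign_off(): hands the job in; it is judged then, once.
The state is a dict: "time_s": time; "joint_pos": joint angles; "qvel": joint speeds; "joint_torque": joint torques, N m; "ee_pos": TCP position; "tcp_rot": TCP orientation; "contact_force": force on the tool from outside, world axes, zero at the start; "moment": the same for the moment, N m; "grip_width": finger opening in mm; "gripper_force": force on a finger pad.
Only numpy, scipy, OpenCV 4.12 (cv2) and the standard library are available. Lean on these libraries where they do the work, as an engineer would, in place of code of your own. Each camera call takes 0.05 s, during which the arm holds its last target. There are 200 camera calls.

## Task

Close up the coffee corner with the fingertips, lifting nothing: push the open drawer of coffee pods fully home and press the open lid of the tea box down flat, in either order. Work gently, so that neither of them slams or is forced against its stop, keep the tea box standing where it is, and leave the mug, the green tumbler and the small blue cup where they are.

Things in the scene. Friction and masses are not known exactly. Their poses are not given: they have to be found in the camera images.
- pod_unit: Low oak drawer unit for coffee pods, fixed to the counter, 200 mm deep and wide, top 106 mm above the counter, one drawer with a dark wooden front. Origin: on the counter below the middle of the outer face of the drawer front when shut. Its x axis points level into the unit, the way the drawer is pushed shut; z up. It fills x = 0 to 200 mm, y = -100 to 100 mm.
- pods_drawer0 (a joint): How far the drawer is pulled out (m): 0 fully home, at most 0.134; it starts 0.05 to 0.10 out. It slides along the unit's x axis with about 1 N of friction and stops dead at 0.
- pods_drawer0_handle (a point): Middle of the dark bar handle on the drawer front: a level round bar 11 mm thick and 100 mm long, along the unit's y axis, 35 mm in front of the drawer's front face, about 66 mm above the counter. It moves with the drawer. The drawer front is 194 mm wide and reaches from about 19 to 92 mm above the counter.
- tea_box: Open oak tea box standing loose on the counter, 0.6 to 0.9 kg, outside 130 mm (its x) by 170 mm (its y), 90 mm high, walls 8 mm. Origin: centre of its underside, z up. The lid is hinged along the top of its +x side and its free edge comes down over the -x side.
- tea_lid (a joint): Opening angle of the tea box's lid (rad): 0 shut flat on the box, pi/2 upright; it starts 0.5 to 1.25 open. The hinge is stiff: the lid stays at any angle, and a push of 1 to 2 N at its free edge moves it.
- tea_lid_hinge (a point): Middle of the lid's hinge line, which runs along the box's y axis, at the lid's underside, 90.5 mm above the counter.
- tea_lid_edge (a point): Middle of the lid's free edge, on the outer face (the upper face when shut). The lid is a plain flat wooden panel without a handle, 142 mm from hinge to free edge, 170 mm wide, 8 mm thick; when shut its free edge overhangs the box's -x side by 12 mm.
- mug: White mug, 76 mm across, 90 mm high, with a handle at its own +y. Loose bystander. Origin: centre of its underside.
- tumbler: Green glass tumbler, 68 mm across, 100 mm high. Loose bystander. Origin: centre of its underside.
- cup: Small blue espresso cup, 58 mm across, 55 mm high, standing on top of the pod unit. Loose bystander. Origin: centre of its underside.

How it is judged:
By the outcome, as a careful person would: the job done as asked, in the order asked, and still so for the second after the job is handed in, with the robot touching nothing.
It also fails if it takes over 48 s, if anything falls off the work surface, if the arm or the gripper's body presses on something with over 40 N, if the wrist force passes 120 N, or if a joint passes its speed limit or range.

## Working session

There is one attempt and no reset: what is moved stays moved. The work goes in short steps, Python scripts to look and compute and a tool call to move; the robot and the scene stay as the last step left them, time stands still between calls to the robot, and variables do not carry over. Pictures are saved under pics/ and viewed, at most 10 in all, crops included, and the job is handed in when it is done.

Besides the shell and the picture viewer there is one more tool, called as name(argument=value, ...), one argument or row to a line, values as JSON. arm_command: Moves the arm, as the interface text tells. Its arguments: {"type":"object","properties":{"series":{"type":"array","items":{"type":"array","items":{"type":"array","items":{"type":"number"}}}},"fingers":{"type":"number"},"grip_force":{"type":"number"}},"required":["series"]}

```bash
mkdir -p pics
cat > h.py <<'E'
import numpy as np,cv2,pickle
from station import manip,viewer,ticket
def cap(n):
    o=manip.get_obs(); c=viewer.capture(n); pickle.dump((o,c),open(f'pics/{n}.pkl','wb')); return o,c
def ray(c,u,v):
    d=np.array([(u-c['cx'])/c['fx'],-(v-c['cy'])/c['fy'],-1.]); 
    return np.array(c['origin']),np.array(c['rotation'])@d
def onz(c,u,v,z):
    o,d=ray(c,u,v); return o+d*(z-o[2])/d[2]
def proj(c,p):
    q=np.array(c['rotation']).T@(np.array(p)-np.array(c['origin'])); return c['cx']+c['fx']*q[0]/-q[2],c['cy']-c['fy']*q[1]/-q[2]
E
python3 - <<'E'
from h import *
for n in('top','side'):
    o,c=cap(n); cv2.imwrite(f'pics/{n}0.png',cv2.resize(c['pixels'][...,::-1],(800,600),interpolation=cv2.INTER_CUBIC))
    print(n,{k:np.round(v,3).tolist() for k,v in c.items() if k!='pixels' and not isinstance(v,str)})
print(o)
E
```

```text
top {'fx': 417.62, 'fy': 417.62, 'cx': 257.921, 'cy': 192.111, 'origin': [427.41, -9.482, 1019.65], 'rotation': [0.714, 0.05, -0.037, -0.698]}
side {'fx': 374.809, 'fy': 374.809, 'cx': 252.043, 'cy': 192.249, 'origin': [504.647, -638.311, 748.177], 'rotation': [0.925, 0.376, -0.026, -0.047]}
{'time_s': 0.05, 'joint_pos': array([ 1.34801769e+00,  2.13336039e-01, -3.50420654e-02,  1.32352700e+00,
       -6.38569896e-06,  1.57083242e+00]), 'qvel': array([ 0.00081876, -0.00037017,  0.00330926,  0.00096663,  0.00162939,
       -0.00107288]), 'joint_torque': array([-1.05612929e-03, -6.87951636e+01,  4.88347042e+01,  1.19891705e-02,
       -7.30131364e-05, -2.13993695e-05]), 'ee_pos': array([110.39590245, 487.30647464, 230.83298605]), 'tcp_rot': array([-5.84423827e-05,  1.11177030e-01,  9.93800463e-01, -5.51309236e-04]), 'contact_force': array([ 0.55306881,  0.00203182, -0.57394133]), 'moment': array([ 0.00833651, -0.02364398,  0.007486  ]), 'gripper_force': 0.0, 'grip_width': 85.16155868472423}
```

View pics/top0.png

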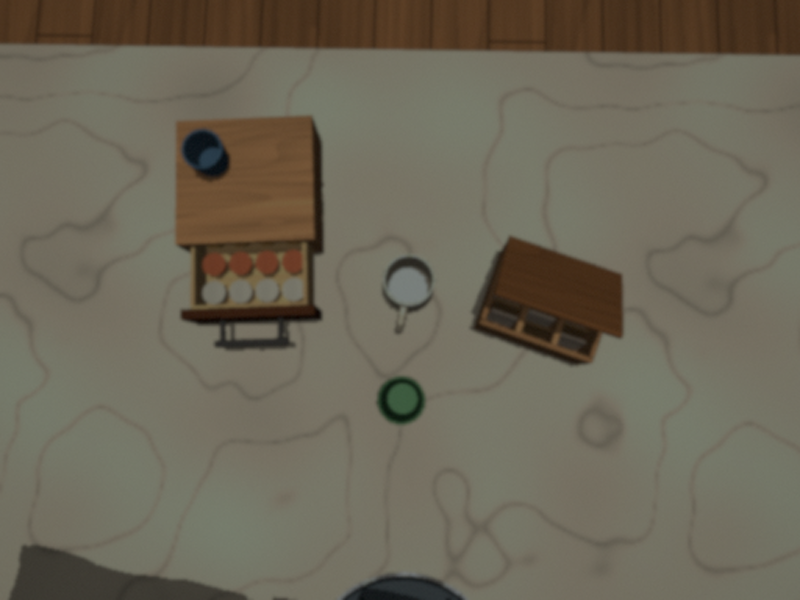

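View pics/side0.png

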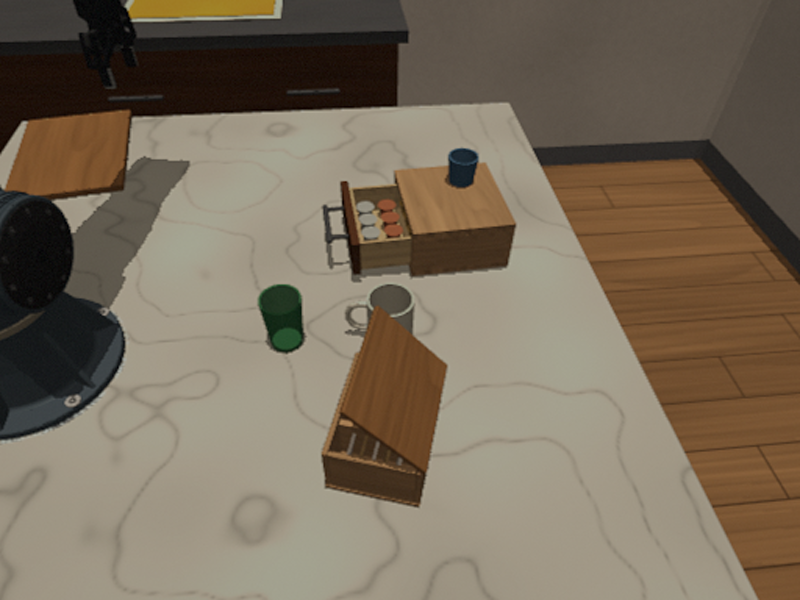

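The top view shows the drawer open toward the robot: front edge (182,312)-(319,310), handle bar (215,346)-(294,344). The tea lid is hinged on the far side, (510,238)-(622,274), with its free edge near (500,297)-(622,334). The mug is at (408,285) and the tumbler at (401,400). The side view shows the lid's free edge raised at (342,415)-(378,310) and its hinge at (425,470)-(447,365).

```bash
cat >> h.py <<'E'
from scipy.spatial.transform import Rotation as R
def RM(c):
    q=np.array(c['rotation']); return R.from_quat(np.r_[q[1:],q[0]]).as_matrix() if q.shape==(4,) else q
def ray(c,u,v):
    return np.array(c['origin']),RM(c)@np.array([(u-c['cx'])/c['fx'],-(v-c['cy'])/c['fy'],-1.])
def proj(c,p):
    q=RM(c).T@(np.array(p)-np.array(c['origin'])); return c['cx']+c['fx']*q[0]/-q[2],c['cy']-c['fy']*q[1]/-q[2]
def tri(c1,p1,c2,p2):
    o1,d1=ray(c1,*p1);o2,d2=ray(c2,*p2); s=np.linalg.lstsq(np.c_[d1,-d2],o2-o1,rcond=None)[0]
    a,b=o1+s[0]*d1,o2+s[1]*d2; return (a+b)/2,np.linalg.norm(a-b)
E
python3 - <<'E'
from h import *
T=pickle.load(open('pics/top.pkl','rb'))[1];S=pickle.load(open('pics/side.pkl','rb'))[1]
k=lambda p:(p[0]*.64,p[1]*.64)
for n,a,b in [('hinge-',(622,274),(425,470)),('hinge+',(510,238),(447,365)),('free-',(622,334),(342,415)),('free+',(500,297),(378,310))]:
    p,e=tri(T,k(a),S,k(b)); print(n,p.round(1),e.round(1))
for n,a,z in [('unit FL',(178,244),106),('unit FR',(315,246),106),('unit BL',(177,122),106),('unit BR',(311,117),106),('front L',(182,318),92),('front R',(319,318),92),('hL',(215,346),70),('hR',(294,344),70),('mug',(408,263),90),('mugh',(401,330),50),('tumbler',(402,400),100),('cup',(203,148),161)]:
    print(n,onz(T,*k(a),z).round(1))
cv2.imwrite('pics/boxcrop.png',np.hstack([cv2.resize(T['pixels'][140:240,295:405,::-1],(396*1,360),interpolation=2),cv2.resize(S['pixels'][190:330,195:295,::-1],(257*1,360),interpolation=2)]))
E
```

```text
hinge- [ 585.8 -299.5  102.1] 1.9
hinge+ [ 637.8 -141.9   97.9] 6.2
free- [ 492.8 -270.3  190.4] 0.1
free+ [ 541.6 -115.8  191.8] 10.2
unit FL [614.5 334.3 106. ]
unit FR [615.5 137.1 106. ]
unit BL [796.9 348.  106. ]
unit BR [807.8 150.8 106. ]
front L [509.3 326.6  92. ]
front R [513.7 129.4  92. ]
hL [471.3 283.4  70. ]
hR [476.8 167.7  70. ]
mug [596.6   3.9  90. ]
mugh [502.4  12.5  50. ]
tumbler [400.8   7.6 100. ]
cup [738.  288.1 161. ]
```

View pics/boxcrop.png

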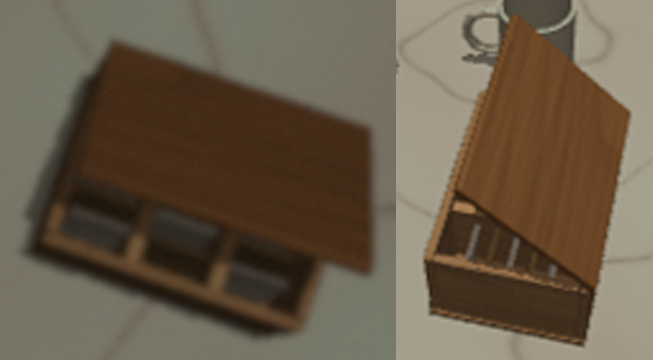

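The lid is about 0.75 rad open and the box is yawed about -0.32. Drawer first: I'll come down in front of the handle with the fingers shut.

arm_command(
  series=[
    [[4, -3.3, 0, 0, 0, 0.03], [8, -6.6, 0, 0, 0, 0.07], [12, -10, 0, 0, 0, 0.1], [16, -13.3, 0, 0, 0, 0.13], [20, -16.6, 0, 0, 0, 0.16], [24, -20, 0, 0, 0, 0.2], [28, -23.3, 0, 0, 0, 0.23], [31.5, -26.2, 0, 0, 0, 0.26], [31.5, -26.2, -4, 0, 0, 0.26], [31.5, -26.2, -8, 0, 0, 0.26], [31.5, -26.2, -12, 0, 0, 0.26], [31.5, -26.2, -16, 0, 0, 0.26], [31.5, -26.2, -18, 0, 0, 0.26], [31.5, -26.2, -18, 0, 0, 0.26], [31.5, -26.2, -18, 0, 0, 0.26]],
  ],
  fingers=1,
)

```text
time_s: 1.98
ee_pos: [425.9, 225.9, 52.1]
tcp_rot: [0.0, -0.019, 1.0, 0.0]
contact_force: [0.3, -0.2, 0.4]
grip_width: 0.2
gripper_force: 0.0
```

Run:
```python
from h import *
o,c=cap('side');_,t=cap('top')
print(o['time_s'],o['ee_pos'],o['tcp_rot'],o['contact_force'])
cv2.imwrite('pics/d1.png',np.hstack([cv2.resize(c['pixels'][70:210,160:340,::-1],(400,311)),cv2.resize(t['pixels'][60:260,90:270,::-1],(280,311))]))
```

```text
1.975 [425.8918471  225.86337035  52.13198072] [ 3.65462408e-04 -1.86250971e-02  9.99826454e-01  1.82309378e-04] [ 0.28658647 -0.1660704   0.40049776]
```

View pics/d1.png

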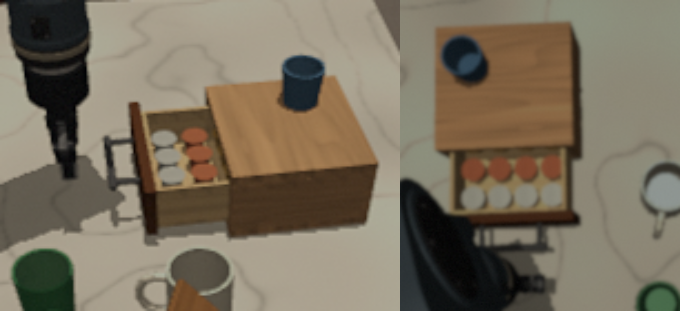

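The fingers are clear in front of the handle, with the bar to their right at crop (110,160). I'll approach and make contact slowly.

arm_command(
  series=[
    [[0.6, 0, 0, 0, 0, 0], [1.2, 0, 0, 0, 0, 0], [1.7, 0, 0, 0, 0, 0], [2.0, 0, 0, 0, 0, 0], [2.2, 0, 0, 0, 0, 0], [2.4, 0, 0, 0, 0, 0], [2.6, 0, 0, 0, 0, 0], [2.8, 0, 0, 0, 0, 0], [3.0, 0, 0, 0, 0, 0], [3.2, 0, 0, 0, 0, 0], [3.4, 0, 0, 0, 0, 0], [3.6, 0, 0, 0, 0, 0], [3.8, 0, 0, 0, 0, 0], [4.0, 0, 0, 0, 0, 0], [4.2, 0, 0, 0, 0, 0], [4.4, 0, 0, 0, 0, 0], [4.6, 0, 0, 0, 0, 0], [4.8, 0, 0, 0, 0, 0]],
  ],
)

```text
time_s: 4.32
ee_pos: [473.6, 225.6, 51.3]
tcp_rot: [-0.0, -0.019, 1.0, -0.0]
contact_force: [-1.3, 0.4, 0.0]
grip_width: -0.0
gripper_force: 0.5
```

Run:
```python
from h import *
o,c=cap('side')
print(o['time_s'],o['ee_pos'],o['contact_force'])
cv2.imwrite('pics/d2.png',cv2.resize(c['pixels'][70:210,190:340,::-1],(750,600)))
```

```text
4.325 [473.57612684 225.61783507  51.27556644] [-1.27206256  0.44326319  0.02893579]
```

View pics/d2.png

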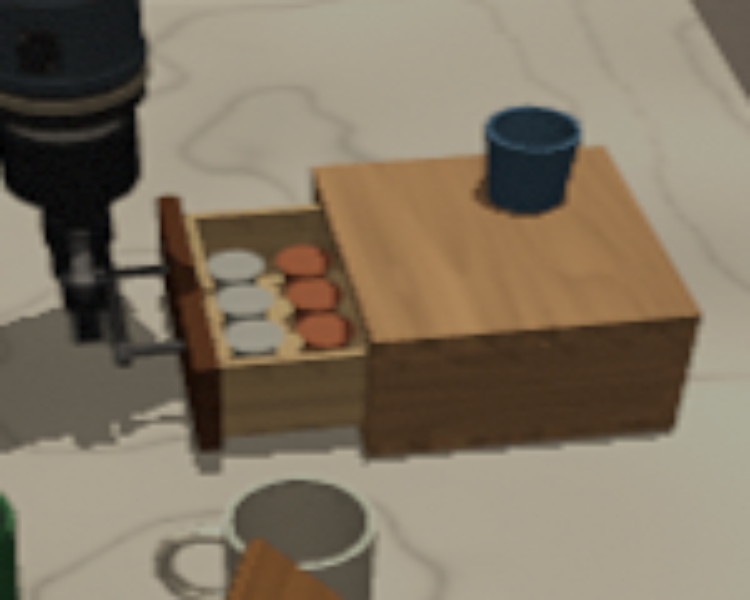

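The fingers are on the handle at about 1.3 N, with roughly 75 mm of travel left. I'll push on smoothly.

arm_command(
  series=[
    [[0.3, 0, 0, 0, 0, 0], [0.6, 0, 0, 0, 0, 0], [1.0, 0.05, 0, 0, 0, 0], [1.4, 0.05, 0, 0, 0, 0], [1.8, 0.1, 0, 0, 0, 0], [2.2, 0.1, 0, 0, 0, 0], [2.6, 0.1, 0, 0, 0, 0], [3.0, 0.1, 0, 0, 0, 0], [3.4, 0.1, 0, 0, 0, 0], [3.8, 0.15, 0, 0, 0, 0], [4.2, 0.15, 0, 0, 0, 0], [4.5, 0.2, 0, 0, 0, 0], [4.8, 0.2, 0, 0, 0, 0], [5.1, 0.2, 0, 0, 0, 0], [5.3, 0.2, 0, 0, 0, 0], [5.5, 0.2, 0, 0, 0, 0], [5.6, 0.2, 0, 0, 0, 0], [5.7, 0.2, 0, 0, 0, 0]],
  ],
)

```text
time_s: 6.62
ee_pos: [530.5, 227.6, 51.3]
tcp_rot: [-0.0, -0.019, 1.0, 0.0]
contact_force: [-1.1, 1.4, 0.1]
grip_width: 0.0
gripper_force: 0.5
```

Run:
```python
from h import *
o,c=cap('side')
print(o['time_s'],o['ee_pos'],o['contact_force'])
cv2.imwrite('pics/d3.png',cv2.resize(c['pixels'][90:210,200:350,::-1],(750,600),interpolation=2))
```

```text
6.625 [530.49944804 227.64211354  51.32456386] [-1.07915459  1.4476063   0.06377567]
```

View pics/d3.png

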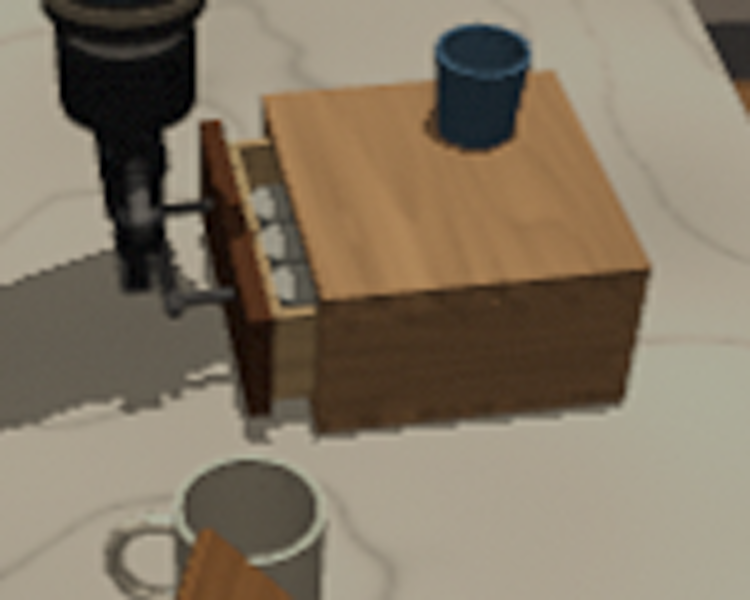

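About 28 mm of drawer side is still showing (crop columns 272-318). I'll advance 20 mm, slowing at the end, then creep.

arm_command(
  series=[
    [[0.2, 0, 0, 0, 0, 0], [0.5, 0, 0, 0, 0, 0], [0.8, 0, 0, 0, 0, 0], [1.1, 0, 0, 0, 0, 0], [1.3, 0, 0, 0, 0, 0], [1.5, 0, 0, 0, 0, 0], [1.6, 0, 0, 0, 0, 0], [1.7, 0, 0, 0, 0, 0], [1.8, 0, 0, 0, 0, 0], [1.9, 0, 0, 0, 0, 0], [1.95, 0, 0, 0, 0, 0], [2.0, 0, 0, 0, 0, 0]],
  ],
)

```text
time_s: 8.18
ee_pos: [550.5, 227.6, 51.3]
tcp_rot: [-0.0, -0.019, 1.0, -0.0]
contact_force: [-0.7, 0.9, 0.2]
grip_width: 0.4
gripper_force: 0.5
```

Run:
```python
from h import *
o,c=cap('side')
print(o['time_s'],o['ee_pos'],o['contact_force'])
cv2.imwrite('pics/d4.png',cv2.resize(c['pixels'][90:210,200:350,::-1],(750,600),interpolation=2))
```

```text
8.175 [550.47989439 227.58457234  51.29498953] [-0.66600449  0.8993871   0.17100417]
```

View pics/d4.png

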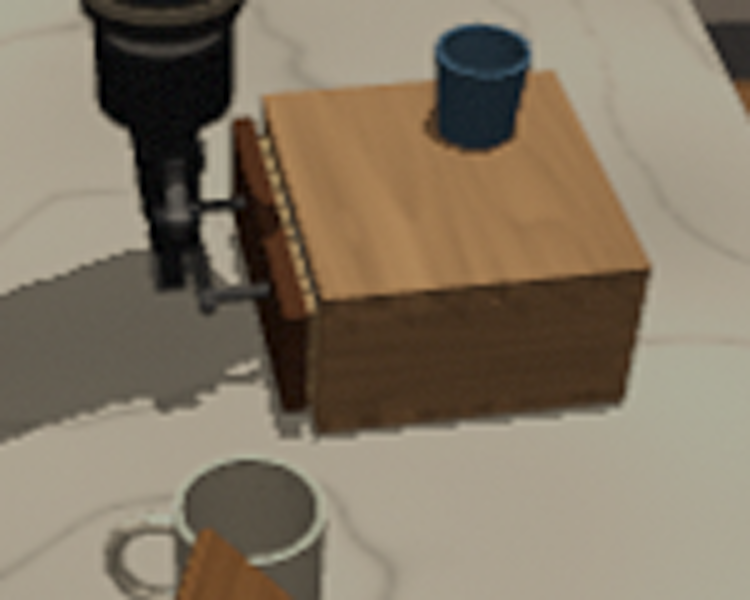

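A gap of about 5 mm is left (columns 307-318). I'll creep and watch the force.

arm_command(
  series=[
    [[0.05, 0, 0, 0, 0, 0], [0.1, 0, 0, 0, 0, 0], [0.15, 0, 0, 0, 0, 0], [0.2, 0, 0, 0, 0, 0], [0.25, 0, 0, 0, 0, 0], [0.3, 0, 0, 0, 0, 0], [0.34, 0, 0, 0, 0, 0]],
  ],
)

```text
time_s: 9.1
ee_pos: [553.9, 227.6, 51.3]
tcp_rot: [-0.0, -0.019, 1.0, -0.0]
contact_force: [-0.0, 1.2, 0.1]
grip_width: -0.1
gripper_force: 0.5
```

arm_command(
  series=[
    [[0.03, 0, 0, 0, 0, 0], [0.06, 0, 0, 0, 0, 0], [0.09, 0, 0, 0, 0, 0]],
  ],
)

```text
time_s: 9.48
ee_pos: [554.8, 227.6, 51.3]
tcp_rot: [0.0, -0.019, 1.0, -0.0]
contact_force: [-1.6, 1.5, 0.1]
grip_width: -0.4
gripper_force: 0.5
```

arm_command(
  series=[
    [[0.03, 0, 0, 0, 0, 0], [0.06, 0, 0, 0, 0, 0], [0.09, 0, 0, 0, 0, 0]],
  ],
)

```text
time_s: 9.85
ee_pos: [555.7, 227.6, 51.3]
tcp_rot: [0.0, -0.019, 1.0, -0.0]
contact_force: [-1.2, 0.1, -0.6]
grip_width: -0.1
gripper_force: 0.5
```

Run:
```python
from h import *
o,c=cap('side')
print(o['time_s'],o['ee_pos'],o['contact_force'])
p=c['pixels'].astype(int)
for r in (155,160,165): print(r,[tuple(x) for x in p[r,254:268]])
```

```text
9.85 [555.7017744  227.62375334  51.30719507] [-1.1682506   0.09380209 -0.55215405]
155 [(np.int64(32), np.int64(21), np.int64(14)), (np.int64(25), np.int64(11), np.int64(1)), (np.int64(25), np.int64(14), np.int64(9)), (np.int64(27), np.int64(14), np.int64(9)), (np.int64(27), np.int64(14), np.int64(6)), (np.int64(28), np.int64(16), np.int64(5)), (np.int64(31), np.int64(15), np.int64(5)), (np.int64(29), np.int64(15), np.int64(8)), (np.int64(28), np.int64(14), np.int64(6)), (np.int64(38), np.int64(24), np.int64(11)), (np.int64(62), np.int64(44), np.int64(27)), (np.int64(73), np.int64(54), np.int64(34)), (np.int64(72), np.int64(53), np.int64(33)), (np.int64(72), np.int64(53), np.int64(34))]
160 [(np.int64(89), np.int64(82), np.int64(71)), (np.int64(50), np.int64(40), np.int64(32)), (np.int64(25), np.int64(12), np.int64(3)), (np.int64(26), np.int64(15), np.int64(8)), (np.int64(30), np.int64(18), np.int64(11)), (np.int64(35), np.int64(20), np.int64(11)), (np.int64(38), np.int64(22), np.int64(15)), (np.int64(34), np.int64(18), np.int64(9)), (np.int64(32), np.int64(16), np.int64(9)), (np.int64(45), np.int64(30), np.int64(20)), (np.int64(63), np.int64(44), np.int64(30)), (np.int64(70), np.int64(51), np.int64(33)), (np.int64(67), np.int64(49), np.int64(31)), (np.int64(66), np.int64(48), np.int64(30))]
165 [(np.int64(108), np.int64(101), np.int64(88)), (np.int64(89), np.int64(83), np.int64(72)), (np.int64(63), np.int64(57), np.int64(48)), (np.int64(25), np.int64(12), np.int64(5)), (np.int64(29), np.int64(15), np.int64(9)), (np.int64(35), np.int64(21), np.int64(12)), (np.int64(34), np.int64(18), np.int64(10)), (np.int64(33), np.int64(16), np.int64(6)), (np.int64(34), np.int64(19), np.int64(13)), (np.int64(51), np.int64(35), np.int64(18)), (np.int64(68), np.int64(49), np.int64(31)), (np.int64(70), np.int64(51), np.int64(32)), (np.int64(68), np.int64(49), np.int64(31)), (np.int64(69), np.int64(49), np.int64(31))]
```

arm_command(
  series=[
    [[0.02, 0, 0, 0, 0, 0], [0.04, 0, 0, 0, 0, 0], [0.06, 0, 0, 0, 0, 0]],
  ],
)

```text
time_s: 10.28
ee_pos: [555.9, 227.6, 51.2]
tcp_rot: [-0.0, -0.019, 1.0, 0.0]
contact_force: [-6.5, 0.9, 2.3]
grip_width: -0.0
gripper_force: 2.9
```

arm_command(
  series=[
    [[0.02, 0, 0, 0, 0, 0], [0.04, 0, 0, 0, 0, 0]],
  ],
)

```text
time_s: 10.52
ee_pos: [555.9, 227.6, 51.2]
tcp_rot: [-0.001, -0.019, 1.0, 0.0]
contact_force: [-8.6, 0.5, 4.8]
grip_width: 0.0
gripper_force: 4.2
```

The drawer is home: position unchanged while the force rose. I'll retreat and go to hover over the lid.

arm_command(
  series=[
    [[-0.5, 0, 0, 0, 0, 0], [-2, 0, 0, 0, 0, 0], [-5, 0, 0, 0, 0, 0], [-6, 0, 5, 0, 0, 0], [-6, 0, 10, 0, 0, 0], [-6, 0, 15, 0, 0, 0], [-6, -2, 20, 0, 0, 0], [-6, -7, 20, 0, 0, -0.05], [-5, -12, 20, 0, 0, -0.1], [-4, -17, 20, 0, 0, -0.15], [-4, -22, 20, 0, 0, -0.2], [-3, -27, 20, 0, 0, -0.24], [-2, -32, 20, 0, 0, -0.28], [-1, -37, 20, 0, 0, -0.32], [-0.5, -41, 20, 0, 0, -0.355], [-0.5, -43, 19, 0, 0, -0.355], [-0.5, -43, 17, 0, 0, -0.355], [-0.5, -43, 15, 0, 0, -0.355], [-0.5, -43, 14.4, 0, 0, -0.355], [-0.5, -43, 14.4, 0, 0, -0.355]],
  ],
)

```text
time_s: 13.02
ee_pos: [551.5, -201.9, 195.3]
tcp_rot: [-0.0, 0.158, 0.987, 0.0]
contact_force: [-0.0, -0.8, -0.1]
grip_width: 0.0
gripper_force: 0.0
```

Run:
```python
from h import *
o,c=cap('side')
print(o['time_s'],o['ee_pos'],o['tcp_rot'],o['contact_force'])
cv2.imwrite('pics/l1.png',cv2.resize(c['pixels'][90:330,180:340,::-1],(400,600),interpolation=2))
```

```text
13.025 [ 551.53061736 -201.92962272  195.34580376] [-1.25215043e-04  1.57836240e-01  9.87465293e-01  1.21802094e-05] [-0.01871568 -0.81840104 -0.09727914]
```

View pics/l1.png

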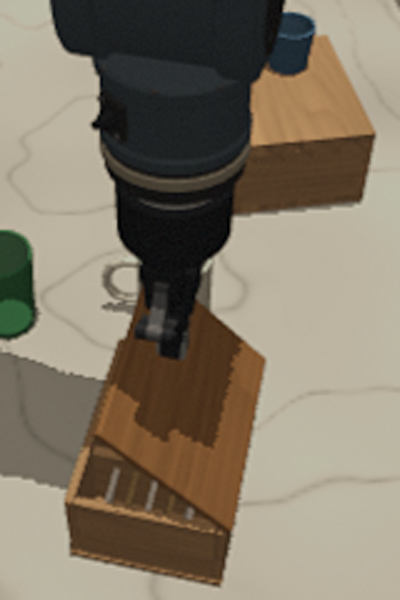

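The fingertip hovers over the free half of the lid at crop (170,350), about right. I'll follow the arc down gently.

arm_command(
  series=[
    [[-0.2, 0.1, -0.5, 0, 0, 0], [-0.4, 0.15, -1.0, 0, 0, 0], [-0.5, 0.2, -1.3, 0, 0, 0], [-0.6, 0.2, -1.6, 0, 0, 0], [-0.7, 0.25, -1.8, 0, 0, 0], [-0.8, 0.3, -2.0, 0, 0, 0], [-0.9, 0.3, -2.2, 0, 0, 0], [-1.2, 0.4, -2.45, 0, 0, 0], [-1.45, 0.45, -2.7, 0, 0, 0], [-1.7, 0.5, -2.95, 0, 0, 0], [-2.0, 0.6, -3.2, 0, 0, 0]],
  ],
)

```text
time_s: 14.45
ee_pos: [531.5, -196.4, 163.1]
tcp_rot: [-0.0, 0.158, 0.987, -0.0]
contact_force: [1.1, -0.3, 0.5]
grip_width: -0.1
gripper_force: 0.4
```

arm_command(
  series=[
    [[-0.3, 0.1, -0.35, 0, 0, 0], [-0.6, 0.2, -0.7, 0, 0, 0], [-0.85, 0.3, -1.05, 0, 0, 0], [-1.1, 0.4, -1.4, 0, 0, 0], [-1.35, 0.45, -1.8, 0, 0, 0], [-1.6, 0.5, -2.15, 0, 0, 0], [-1.8, 0.6, -2.5, 0, 0, 0], [-2.0, 0.7, -2.9, 0, 0, 0]],
  ],
)

```text
time_s: 15.45
ee_pos: [511.6, -189.4, 134.1]
tcp_rot: [0.0, 0.158, 0.987, -0.0]
contact_force: [0.3, -0.0, 0.8]
grip_width: -0.0
gripper_force: 0.3
```

Run:
```python
from h import *
o,c=cap('side')
print(o['time_s'],o['ee_pos'],o['contact_force'],o['gripper_force'])
cv2.imwrite('pics/l2.png',cv2.resize(c['pixels'][190:330,180:320,::-1],(600,600),interpolation=2))
```

```text
15.45 [ 511.55848595 -189.35403135  134.09192986] [ 0.30296283 -0.04539386  0.84916291] 0.28932567103765905
```

View pics/l2.png

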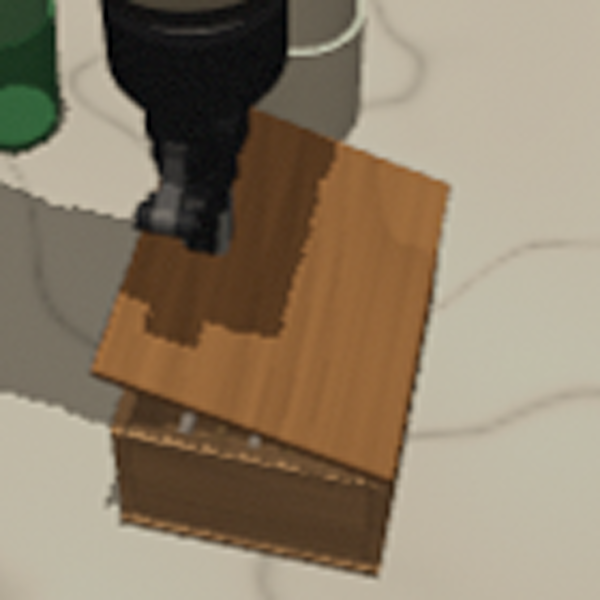

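The lid is now about 0.3 rad open and the box hasn't moved. I'll keep going, slowing near flat.

arm_command(
  series=[
    [[-0.2, 0.05, -0.4, 0, 0, 0], [-0.4, 0.1, -0.85, 0, 0, 0], [-0.55, 0.15, -1.3, 0, 0, 0], [-0.7, 0.2, -1.7, 0, 0, 0], [-0.8, 0.25, -2.0, 0, 0, 0], [-0.9, 0.3, -2.3, 0, 0, 0], [-1.0, 0.3, -2.5, 0, 0, 0], [-1.0, 0.35, -2.7, 0, 0, 0], [-1.05, 0.35, -2.85, 0, 0, 0], [-1.05, 0.35, -2.95, 0, 0, 0], [-1.1, 0.35, -3.05, 0, 0, 0], [-1.1, 0.35, -3.1, 0, 0, 0], [-1.1, 0.35, -3.15, 0, 0, 0]],
  ],
)

```text
time_s: 17.12
ee_pos: [500.6, -185.9, 102.8]
tcp_rot: [-0.0, 0.158, 0.987, 0.0]
contact_force: [-0.5, -0.5, 0.3]
grip_width: -0.1
gripper_force: 0.2
```

arm_command(
  series=[
    [[0, 0, -0.04, 0, 0, 0], [0, 0, -0.08, 0, 0, 0], [0, 0, -0.12, 0, 0, 0]],
  ],
)

```text
time_s: 17.5
ee_pos: [500.6, -185.9, 101.6]
tcp_rot: [-0.0, 0.158, 0.987, 0.0]
contact_force: [0.1, 0.1, 1.3]
grip_width: -0.2
gripper_force: 0.2
```

arm_command(
  series=[
    [[0, 0, -0.03, 0, 0, 0], [0, 0, -0.06, 0, 0, 0]],
  ],
)

```text
time_s: 17.75
ee_pos: [500.7, -185.9, 101.0]
tcp_rot: [0.0, 0.158, 0.987, 0.0]
contact_force: [-0.6, 0.4, 0.5]
grip_width: -0.1
gripper_force: 0.2
```

arm_command(
  series=[
    [[0, 0, -0.03, 0, 0, 0], [0, 0, -0.06, 0, 0, 0], [0, 0, -0.09, 0, 0, 0], [0, 0, -0.12, 0, 0, 0]],
  ],
)

```text
time_s: 18.25
ee_pos: [500.7, -185.9, 99.8]
tcp_rot: [0.0, 0.158, 0.987, 0.0]
contact_force: [-0.9, -0.2, 1.0]
grip_width: -0.1
gripper_force: 0.2
```

arm_command(
  series=[
    [[0, 0, -0.02, 0, 0, 0], [0, 0, -0.04, 0, 0, 0]],
  ],
)

```text
time_s: 18.5
ee_pos: [500.7, -185.8, 99.4]
tcp_rot: [0.0, 0.158, 0.987, 0.0]
contact_force: [-0.2, 0.7, 0.2]
grip_width: -0.1
gripper_force: 0.2
```

arm_command(
  series=[
    [[0, 0, -0.02, 0, 0, 0], [0, 0, -0.04, 0, 0, 0]],
  ],
)

```text
time_s: 18.75
ee_pos: [500.7, -185.9, 99.0]
tcp_rot: [-0.0, 0.158, 0.987, 0.0]
contact_force: [-0.3, -0.9, 0.7]
grip_width: -0.2
gripper_force: 0.2
```

arm_command(
  series=[
    [[0, 0, -0.02, 0, 0, 0], [0, 0, -0.04, 0, 0, 0]],
  ],
)

```text
time_s: 19.0
ee_pos: [500.7, -185.9, 98.6]
tcp_rot: [-0.0, 0.158, 0.987, -0.0]
contact_force: [-0.8, 0.6, -0.3]
grip_width: -0.1
gripper_force: 0.3
```

arm_command(
  series=[
    [[0, 0, -0.02, 0, 0, 0], [0, 0, -0.03, 0, 0, 0]],
  ],
)

```text
time_s: 19.25
ee_pos: [500.7, -185.9, 98.5]
tcp_rot: [0.0, 0.158, 0.987, -0.0]
contact_force: [-2.9, 1.3, 5.2]
grip_width: -0.1
gripper_force: 2.9
```

The force jumped to 5 N at z = 98.5 mm, exactly the shut height, so the lid is flat. I'll retreat and check.

arm_command(
  series=[
    [[0, 0, 0.3, 0, 0, 0], [0, 0, 1.5, 0, 0, 0], [0, 0, 5, 0, 0, 0], [0, 0, 10, 0, 0, 0], [-5, 0, 15, 0, 0, 0], [-10, 0, 17, 0, 0, 0], [-15, 0, 17, 0, 0, 0], [-18, 0, 17, 0, 0, 0], [-18, 0, 17, 0, 0, 0]],
  ],
)

```text
time_s: 20.38
ee_pos: [319.4, -185.9, 269.5]
tcp_rot: [0.001, 0.159, 0.987, -0.0]
contact_force: [0.7, 0.8, -0.2]
grip_width: -0.1
gripper_force: 0.0
```

Run:
```python
from h import *
o,c=cap('side')
print(o['time_s'],o['ee_pos'],o['contact_force'])
cv2.imwrite('pics/f.png',cv2.resize(c['pixels'][90:340,140:340,::-1],(480,600),interpolation=2))
```

```text
20.375 [ 319.38922395 -185.88881235  269.53301709] [ 0.71331962  0.80956374 -0.17410523]
```

View pics/f.png

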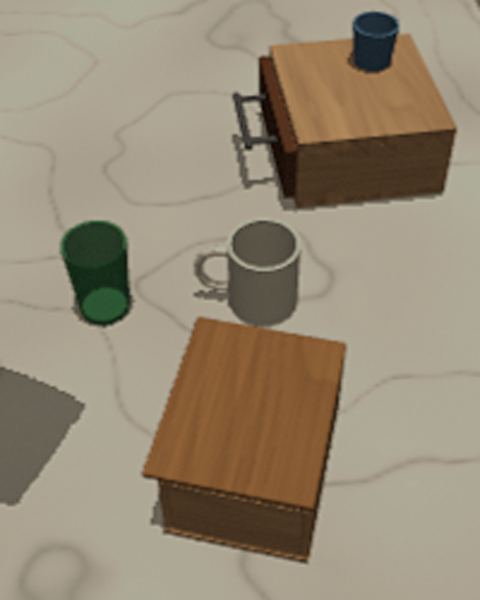

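The picture shows the drawer shut at (280,130), the lid flat on the box at (250,410), and the mug, tumbler and cup undisturbed.

```bash
python3 -c "
from station import ticket
print(ticket.sign_off())"
```

```text
the job is handed in; nothing more can be done
None
```

The drawer is fully home and the tea lid is flat. The tea box, mug, tumbler and cup look undisturbed in the last picture, and the job was handed in at about 20 s; peak force readings were about 10 N at the drawer stop and 6 N at the lid.

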